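# Close and latch the guard gate of the test cell

## Task

The guard gate of the little clear-sided test cell stands ajar. Lift its drop bar by the red handle, swing the gate shut with the bar held above the keeper's lip, press it home by feel against the rubber buffer and, still pressing, lower the bar behind the lip so that the gate stays latched when you let go. Pressing home takes some 17 N on the handle: do not exceed about 20 N, and leave the piece under test and the things beside the cell where they are.

Things in the scene. Friction and masses are not known exactly. Their poses are not given: they have to be found in the camera images.
- cell: Low test cell, clear panes in aluminium profile, 290 wide x 110 deep x 139 mm high, open above, fixed; 4 mm rubber mat inside. Origin on the bench in the middle of the gate opening; x points into the cell, y along the opening to the hinge side. Hinge line at (0, 0.120). Blue keeper post, 112 mm high, at (0, -0.132).
- lip_nominal (a point): Nominal middle of the top back edge of the keeper's lip: upright dark steel, 20 mm wide, 6 mm thick, top at z = 0.120, above a ledge at z = 0.096. Axes as the cell. The real keeper post (lip and buffer together) is bolted up to 18 mm nearer or farther along the cell's x than this; that is not measured, so where the gate comes home must be felt.
- buffer_nominal (a point): Nominal centre of the front face of the rubber buffer, 16 mm across, on the front of the keeper post; shifts with it. Sprung, 3.5 N per mm. A steel tab on the gate meets it 252 mm from the hinge line, about where the bar meets the lip. The bar drops free at 12 to 15 N on the buffer (16 to 20 N pushed at the handle); over 16.5 N is too hard. It throws the gate open if let go too soon.
- gate (a joint): Gate angle about its upright hinge, rad: 0 = in line with the opening (latched within 0.08 of this, by the keeper's setting), grows as the free end swings out to the cell's -x. Yellow frame, clear pane, 220 mm long from the hinge line, z 14 to 132 mm, 16 mm thick. Stays where left (friction 0.08 N m). Latched, the buffer holds the bar against the lip with about 11 N.
- bar (a joint): Drop bar's angle on the gate, rad: 0 = level on its rest peg (at the start and when latched), grows as the free end is lifted, stop at 0.40. Clears the lip from 0.13; 0.2 to 0.25 is comfortable. Falls by gravity. Steel, 14 mm high, 8 mm thick, 0.2 kg, free end 215 mm from the pivot.
- bar_pivot (a point): The bar's pivot, in the bar's centre plane, 15 mm in front of the gate's centre plane, 50 mm along the gate from the hinge line, z = 0.105. The bar turns about the gate's normal. Axes as gate_hinge.
- bar_handle (a point): Grip point on the axis of the red handle, a rod 12 mm thick, 54 mm long with an 18 mm black end cap, square out of the bar's front; 35 mm in front of the bar's centre plane (50 mm from the gate's), 140 mm from the bar's pivot, 190 mm along the gate from the hinge line, z = 0.105 with the bar down. x along the rod into the gate, y along the bar to the hinge. Pinch from above, closing along the bar.
- gate_hinge (a point): Point on the gate's upright hinge line at z = 0.105. Its axes turn with the gate: x square to the gate, into the cell when shut; y from the free end towards the hinge; z up.
- multimeter: Green and black multimeter lying beside the cell on the hinge side, 150 x 70 x 38 mm, origin at the centre of its underside; to be left alone.
- glue_bottle: White glue bottle with red tip standing beside the keeper post, 36 mm across, 99 mm high, origin at the centre of its underside; to be left alone.
- thermostat: Small white thermostat with two brass tabs, the piece under test, 25 x 50 x 28 mm, lying on the mat in the cell; to be left alone.
- insulator: White ceramic insulator, 20 mm across, 22 mm high, on the mat in the cell; to be left alone.
- bar_tip (a point): Middle of the bar's free end, 215 mm from the pivot; axes as bar_handle.

How it is judged:
By the outcome, as a careful person would: the job done as asked, in the order asked, and still so for the second after the job is handed in, with the robot touching nothing.
It also fails if it takes over 67 s, if anything falls off the work surface, if the arm or the gripper's body presses on something with over 40 N, if the wrist force passes 120 N, or if a joint passes its speed limit or range.

## Robot

A 7-joint arm with a two-finger parallel gripper is mounted at the origin on a cart in front of the work surface, level with it; the furniture and walls round the work are solid. World frame = base frame: x ahead of the robot, y to its left, z up, the work surface at z = 0. Lengths are in m, angles in rad, forces in N, time in s.
With the tool pointing down it reaches from about 0.4 to 0.85 m from the base axis. Payload 10.4 kg.
Tool frame: the origin (TCP) lies on the centre line of the jaws, within the pads' length; the fingertips stand 8 mm ahead of it and the grasp point (between the pads) lies 11 mm behind it (r.finger_overhang is the distance from the TCP to the fingertips, in m); z points along the fingers, y is the line along which they close (so a half turn about z gives the same grasp; the last joint's range is limited). The gripper opens to 87 mm and grips with 3 to 60 N. Pads are 19 mm wide; open, the fingers measure 117 mm over their backs; the gripper's body (75 mm by 190 mm) begins 51 mm behind the grasp point.
Start: joints at [-1.174, 0.332, -0.065, 1.46, 0.022, 1.35, -0.088], TCP at [0.255, 0.571, 0.231] pointing down, gripper open.
Joint ranges: [-2.6, 2.6], [-0.5, 2.12], [-1.47, 1.34], [0.16, 2.42], [-1.27, 4.41], [0.06, 2.06], [-2.6, 2.6]. Speed limits (rad/s): [2.22, 2.22, 2.79, 2.79, 3.14, 3.14, 3.14].

## Interface

Orientations are given as a unit quaternion [x, y, z, w].
In Python, from bench import r, vision gives the robot as it stands.
- The arm moves only by the tool drive_tool, never from a script. Its argument "series" is a list of rows, each a list of 2 entries, a list of its own where there are three numbers: the shift along the world's x, y, z in cm, then the turn about the world's z in degrees. A call has exactly 10 rows; each row shifts and turns the commanded pose from where the row before left it; what a row does not reach is not made up. A row lasts 1/8 s, in which the tool goes at most 62.5 mm and 10.7 degrees, less where a joint would pass 70% of its speed; a pose out of reach is approached as far as the arm can. A call with a gripper value outside its range is refused whole. "hand" is the closure, from 0 (fully open) to 1 (shut), set as the call begins (left out, the last holds). The fingers move at their own pace and stop on an object; "newtons" is the grip in N (left out, the last holds). Time passes only in rows, so rows that do not move let the fingers close, or fill a call up. It gives the time, the measured TCP pose, the force, the opening and the grip force at its end, in the units of the state.
- r.read_state(): the state, without advancing time (a new reading comes with each control period).
- vision.camera(name): name is "side" or "top" or "wrist"; returns a dict with "color" (400x640x3 uint8, red, green, blue), "intrinsics" (3x3 intrinsics, pixels), "k1" (the pictures are not rectified: a ray, as slopes to the right and down, at radius r is drawn at 1 + k1 r^2 times it, then the intrinsics apply), "R" (3x3) and "t" (3): a world point X has camera coordinates R X + t; the wrist camera has in their place "mount" (4x4, takes a point from camera to tool coordinates, whose origin is the TCP and whose axes are the flange's). Camera axes: x right, y down, z forward; pixel columns grow to the right and rows downward; lengths in m; the calibration is good to about 2 mm. A picture is of the moment at which its call begins: read the wrist's pose just before it. There is no depth.
- r.close_job(): hands the job in; it is judged then, once.
The state is a dict: "time": time; "joint_positions": joint angles; "joint_vel": joint speeds; "joint_torque": joint torques, N m; "ee_pos": TCP position; "eef_rot": TCP orientation; "ft_force": force on the tool from outside, world axes, zero at the start; "torque": the same for the moment, N m; "width": finger opening in m; "grip_force": force on a finger pad.
Only numpy, scipy, OpenCV 4.12 (cv2) and the standard library are available. Lean on these libraries where they do the work, as an engineer would, in place of code of your own. Each camera call takes 0.05 s, during which the arm holds its last target. There are 200 camera calls.

## Working session

There is one attempt and no reset: what is moved stays moved. The work goes in short steps, Python scripts to look and compute and a tool call to move; the robot and the scene stay as the last step left them, time stands still between calls to the robot, and variables do not carry over. Pictures are saved under pics/ and viewed, at most 10 in all, crops included, and the job is handed in when it is done.

Besides the shell and the picture viewer there is one more tool, called as name(argument=value, ...), one argument or row to a line, values as JSON. drive_tool: Moves the arm, as the interface text tells. Its arguments: {"type":"object","properties":{"series":{"type":"array"},"hand":{"type":"number"},"newtons":{"type":"number"}},"required":["series"]}

```bash
mkdir -p pics; cat > h.py <<'E'
import numpy as np, cv2
from bench import r, vision
def snap(n,f):
    s=r.read_state(); c=vision.camera(n); cv2.imwrite('pics/'+f,c['color'][:,:,::-1]); 
    d={k:np.array(v) for k,v in c.items() if k!='color'}; np.savez('pics/'+f[:-4]+'.npz',ee=s['ee_pos'],q=s['eef_rot'],**d); return c
E
python3 - <<'E'
from h import *
s=r.read_state(); print(s['time'],s['ee_pos'],s['eef_rot'],s['width'],s['ft_force'])
for n in('side','top'):
    c=snap(n,n+'0.png'); print(n,c['intrinsics'],c['k1'],c['R'],c['t'])
E
```

```text
0.0 [0.25457255 0.57038675 0.22974996] [ 2.08346928e-01  9.78054723e-01 -7.08564499e-04 -1.21261556e-04] 0.08705940553658105 [ 0.59123131  0.50628184 -0.5983401 ]
side [[391.12070519   0.         317.60613122]
 [  0.         391.12070519 196.30690854]
 [  0.           0.           1.        ]] -0.07519048969966874 [[-0.99950587 -0.02905828  0.01198446]
 [-0.0262214   0.56056063 -0.82769814]
 [ 0.01733347 -0.8276034  -0.56104559]] [0.63042403 0.07495587 1.07783903]
top [[425.15895025   0.         324.03807078]
 [  0.         425.15895025 193.94088309]
 [  0.           0.           1.        ]] -0.09025926133697634 [[ 0.0280631  -0.99955216  0.01038955]
 [-0.98130107 -0.02952767 -0.19020075]
 [ 0.19042235 -0.00485765 -0.98169024]] [0.02386048 0.64980707 0.85927576]
```

View pics/top0.png

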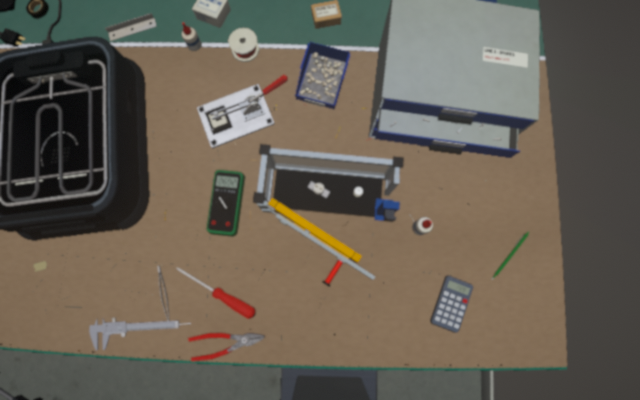

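View pics/side0.png

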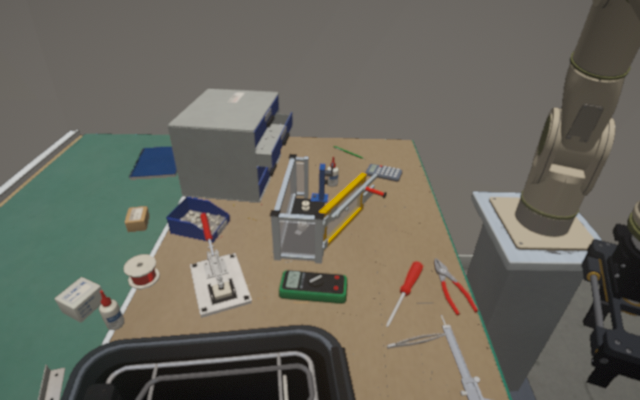

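The top view shows the cell around (255-405, 145-220), and the gate ajar with its hinge near (272,205) and free end near (372,277). The red handle is at about (325-340, 262-285), and the bottle is at (424,226). The side view agrees. I'll enlarge the top view next.

```bash
python3 - <<'E'
import cv2
a=cv2.imread('pics/top0.png')[140:290,250:445]
cv2.imwrite('pics/top0c.png',cv2.resize(a,None,fx=4,fy=4,interpolation=cv2.INTER_CUBIC))
E
```

```text
(no output)
```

View pics/top0c.png

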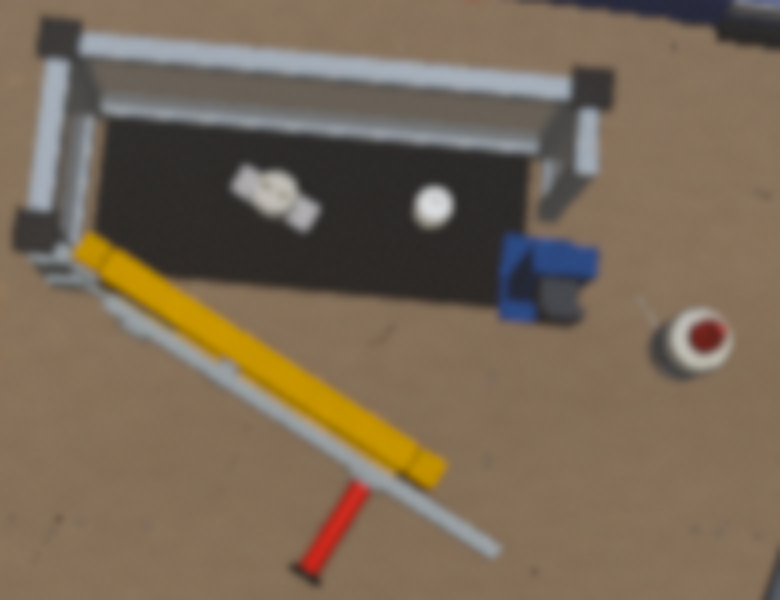

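The enlarged crop is clear: handle root (363,487) and cap (307,573), bar tip (494,551), gate top ends (83,244) and (437,476), cell corner posts (60,38), (592,88) and (38,230).

```bash
cat >> h.py <<'E'
def ray(f,px):
    d=np.load('pics/'+f+'.npz'); K=d['intrinsics'];k=float(d['k1'])
    u=(np.array(px)-[K[0,2],K[1,2]])/[K[0,0],K[1,1]]; v=u.copy()
    for _ in range(20): v=u/(1+k*(v@v))
    ry=np.append(v,1)
    if 'mount' in d:
        from scipy.spatial.transform import Rotation as Ro
        M=d['mount'];Rt=Ro.from_quat(d['q']).as_matrix()
        return d['ee']+Rt@M[:3,3], Rt@M[:3,:3]@ry
    R,t=d['R'],d['t']; return -R.T@t, R.T@ry
def atz(f,px,z):
    o,w=ray(f,px); return o+w*(z-o[2])/w[2]
E
python3 - <<'E'
from h import *
P=lambda x,y,z:atz('top0',(250+(x-1.5)/4,140+(y-1.5)/4),z)
pts=dict(hr=(363,487,.105),cap=(307,573,.105),tip=(494,551,.112),gh=(83,244,.132),gf=(437,476,.132),bl=(60,38,.139),br=(592,88,.139),fl=(38,230,.139),lip=(560,280,.12),post=(530,262,.112),bot=(704,338,.095))
Q={k:P(*v) for k,v in pts.items()}
for k,v in Q.items(): print(k,v.round(4))
d=Q['gf']-Q['gh']; print('gate len',np.linalg.norm(d),'dir',np.degrees(np.arctan2(d[1],d[0])))
d=Q['br']-Q['bl']; print('cell w',np.linalg.norm(d),'dir',np.degrees(np.arctan2(d[1],d[0])))
d=Q['fl']-Q['bl']; print('cell d',np.linalg.norm(d),'dir',np.degrees(np.arctan2(d[1],d[0])))
d=Q['hr']-Q['cap']; print('handle',np.linalg.norm(d),'dir',np.degrees(np.arctan2(d[1],d[0])))
d=Q['tip']-Q['hr']; print('tip-hr',np.linalg.norm(d))
E
```

```text
hr [0.5036 0.0063 0.105 ]
cap [0.4603 0.0332 0.105 ]
tip [ 0.4735 -0.0591  0.112 ]
gh [0.6185 0.1497 0.132 ]
gf [ 0.5089 -0.0284  0.132 ]
bl [0.7228 0.1661 0.139 ]
br [ 0.705  -0.1039  0.139 ]
fl [0.6237 0.1715 0.139 ]
lip [ 0.6093 -0.0905  0.12  ]
post [ 0.6195 -0.0764  0.112 ]
bot [ 0.585  -0.1699  0.095 ]
gate len 0.20912285894317253 dir -121.60131267911126
cell w 0.2705900269896547 dir -93.77908291051519
cell d 0.0993394022773704 dir 176.8901783002133
handle 0.0510245810615759 dir -31.896444439542712
tip-hr 0.07232081458536878
```

Cell yaw is about -3.5°, the gate is at about 0.49 rad, and the handle grip is near (0.480, 0.023). The sizes check out to within 1 cm. Moving above the handle.

drive_tool(
  series=[
    [[1.2,-3,0],-0.8],
    [[1.5,-3.6,0],-0.8],
    [[1.5,-3.6,0],-0.8],
    [[1.5,-3.6,0],-0.8],
    [[1.5,-3.6,0],-0.8],
    [[1.5,-3.6,0],-0.8],
    [[1.5,-3.6,0],-0.8],
    [[1.5,-3.6,0],-0.8],
    [[1.5,-3.6,0],-0.8],
    [[1.5,-3.6,0],-0.4],
  ],
  hand=0.3,
  newtons=40,
)

```text
time: 1.35
ee_pos: [0.4019, 0.2154, 0.2304]
eef_rot: [0.273, 0.962, -0.0, -0.0]
ft_force: [1.0, 0.1, -0.2]
width: 0.0611
grip_force: 0.0
```

drive_tool(
  series=[
    [[1.5,-3.6,0],0],
    [[1.5,-3.6,0],0],
    [[1.5,-3.6,0],0],
    [[1.5,-3.6,0],0],
    [[1.0,-2.4,0],0],
    [[0.5,-1.0,0],0],
    [[0,0,0],0],
    [[0,0,0],0],
    [[0,0,0],0],
    [[0,0,0],0],
  ],
)

```text
time: 2.6
ee_pos: [0.4766, 0.0393, 0.2306]
eef_rot: [0.272, 0.962, 0.0, -0.0]
ft_force: [-0.3, 0.5, 0.5]
width: 0.0609
grip_force: 0.0
```

```bash
python3 - <<'E'
from h import *
s=r.read_state(); print(s['time'],s['ee_pos'],s['eef_rot'],s['width'],s['ft_force'])
c=snap('wrist','w1.png'); print(c['mount'])
E
```

```text
2.6 [0.47659298 0.03930051 0.23058048] [ 2.72281949e-01  9.62217507e-01  9.13789475e-05 -1.74970974e-05] 0.060931655201593035 [-0.26056057  0.52250792  0.48660284]
[[ 5.96257017e-04 -9.61497381e-01 -2.74813448e-01  7.62137948e-02]
 [ 9.99999492e-01  3.49945712e-04  9.45313379e-04 -4.04728446e-04]
 [-8.12746550e-04 -2.74813872e-01  9.61497101e-01 -1.53784759e-01]
 [ 0.00000000e+00  0.00000000e+00  0.00000000e+00  1.00000000e+00]]
```

View pics/w1.png

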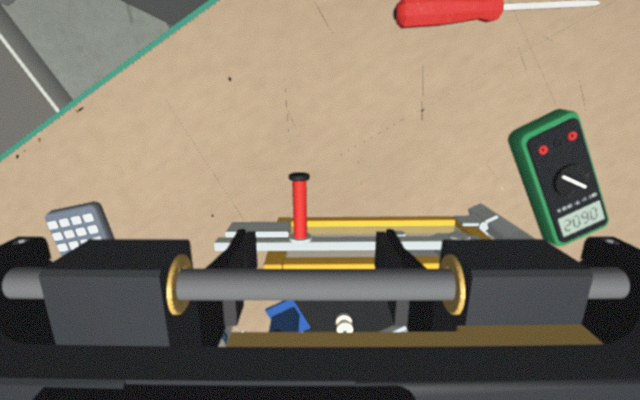

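The wrist view shows the rod from its root at (300,238) to the cap end at (299,177), with the bar running along row ~243 and its tip at about (217,244).

```bash
python3 - <<'E'
from h import *
a=atz('w1',(300,238),.105);b=atz('w1',(299,177),.105);t=atz('w1',(217,243),.107);m=atz('w1',(420,243),.107)
d=a-b;print(a,b,t,np.linalg.norm(d),np.degrees(np.arctan2(d[1],d[0])),np.degrees(np.arctan2(*(m-t)[[1,0]])))
n=d/np.linalg.norm(d); print('grip',a-.031*n, b+.023*n)
E
```

```text
[0.50642801 0.00489056 0.105     ] [0.45952195 0.03353323 0.105     ] [ 0.47163337 -0.059266    0.107     ] 0.05495981381320494 -31.409864782222606 58.405032234451525
grip [0.47997072 0.02104641 0.105     ] [0.47915155 0.02154663 0.105     ]
```

drive_tool(
  series=[
    [[0.3,-1.8,0],0],
    [[0,0,-2],0],
    [[0,0,-2],0],
    [[0,0,-2],0],
    [[0,0,-2],0],
    [[0,0,-2],0],
    [[0,0,-2],0],
    [[0,0,-1.2],0],
    [[0,0,-0.5],0],
    [[0,0,0],0],
  ],
)

```text
time: 3.9
ee_pos: [0.4799, 0.0208, 0.0938]
eef_rot: [0.273, 0.962, 0.0, 0.0]
ft_force: [0.6, 0.2, -0.3]
width: 0.061
grip_force: 0.0
```

drive_tool(
  series=[
    [[0,0,0],0],
    [[0,0,0],0],
    [[0,0,0],0],
    [[0,0,0],0],
    [[0,0,0],0],
    [[0,0,0],0],
    [[0,0,0],0],
    [[0,0,0],0],
    [[0,0,0],0],
    [[0,0,0],0],
  ],
  hand=1,
  newtons=30,
)

```text
time: 5.15
ee_pos: [0.4799, 0.021, 0.0936]
eef_rot: [0.273, 0.962, 0.0, 0.0]
ft_force: [3.1, 2.5, -2.0]
width: 0.011
grip_force: 29.9
```

```bash
python3 - <<'E'
from h import *
s=r.read_state(); print(s['time'],s['ee_pos'],s['eef_rot'],s['width'],s['ft_force'],s['grip_force'],s['torque'])
snap('side','s2.png');c=snap('wrist','w2.png')
a=cv2.imread('pics/s2.png')[140:260,250:410]
a=cv2.resize(a,(640,480),interpolation=cv2.INTER_CUBIC); cv2.imwrite('pics/s2c.png',a)
E
```

```text
5.15 [0.47993076 0.02098782 0.09364448] [2.72616637e-01 9.62122700e-01 2.12743322e-04 1.85363568e-04] 0.010979556960570397 [ 3.08931541  2.51467666 -1.95730268] 29.9080518912524 [ 0.57731118 -0.61598509 -0.04023419]
```

View pics/w2.png

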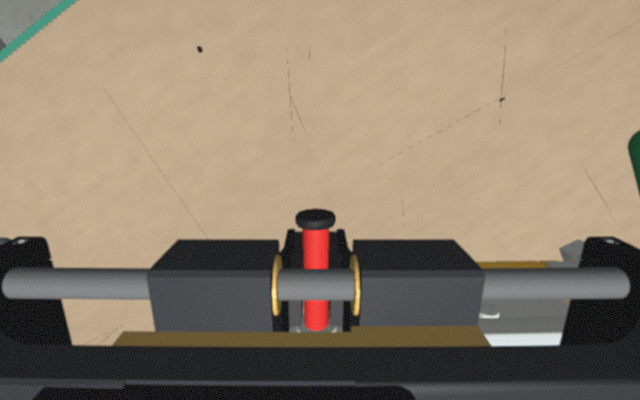

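The rod is pinched firmly (opening 11 mm, grip 29.9 N), centred at column 316 with the cap clear at row 218. I'll lift the bar to about 0.22 rad and enlarge the keeper in the earlier top view.

drive_tool(
  series=[
    [[0.02,0.02,0.3],0],
    [[0.02,0.02,0.4],0],
    [[0.02,0.03,0.4],0],
    [[0.02,0.03,0.4],0],
    [[0.02,0.04,0.4],0],
    [[0.02,0.04,0.4],0],
    [[0.03,0.05,0.4],0],
    [[0.03,0.05,0.4],0],
    [[0,0,0],0],
    [[0,0,0],0],
  ],
)

```text
time: 6.5
ee_pos: [0.4817, 0.0236, 0.1247]
eef_rot: [0.273, 0.962, 0.0, 0.0]
ft_force: [4.4, 3.4, -3.5]
width: 0.0112
grip_force: 30.0
```

```bash
python3 - <<'E'
from h import *
c=snap('top','t3.png'); print(-c['R'].T@c['t'])
a=cv2.imread('pics/top0.png')[190:230,365:415]; b=cv2.imread('pics/t3.png')[200:300,265:390]
a=cv2.resize(a,None,fx=7,fy=7,interpolation=cv2.INTER_CUBIC);b=cv2.resize(b,None,fx=2.8,fy=2.8,interpolation=cv2.INTER_CUBIC)
cv2.imwrite('pics/t3c.png',np.hstack([a,b[:280,:350]]))
E
```

```text
[0.47336146 0.04721114 0.96688852]
```

View pics/t3c.png

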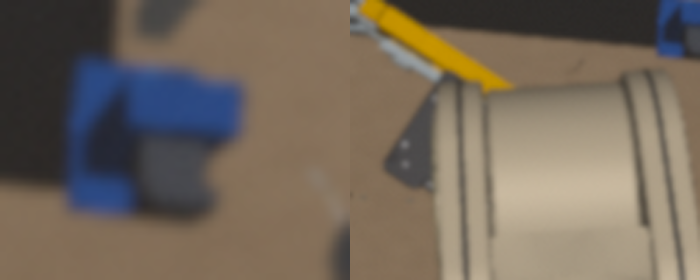

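The left panel shows the keeper: a grey ledge and lip at panel (140-212, 135-212), with the lip's front edge at about row 210. The right panel shows the gripper hiding the bar, and the gate not moved.

```bash
python3 - <<'E'
from h import *
h0=np.array([.4799,.0212]); yaw=np.radians(-3.5); th=np.radians(28.1)
def ax(t):
    a=yaw-t; n=np.array([np.cos(a),np.sin(a)]); return n,np.array([n[1],-n[0]])  # n into cell, u to free end
n,u=ax(th); H=h0-.19*u+.05*n; print('hinge',H)
nc,uc=ax(0)
for z in(.096,.12):
    p=atz('top0',(365+176/7,190+211/7),z)[:2]; print(z,p,'cell x of lip front',(p-H)@nc,'along',(p-H)@uc)
for f,px,z in(('top0',(250+60/4,140+38/4),.139),('top0',(250+38/4,140+230/4),.139),('top0',(250+592/4,140+88/4),.139)):
    p=atz(f,px,z)[:2]; print((p-H)@nc,(p-H)@uc)
# path of handle
L=.19-.0034
for t in range(28,-6,-2):
    n,u=ax(np.radians(t)); print(t,(H+L*u-.05*n).round(4),n.round(3))
E
```

```text
hinge [0.62204367 0.15682882]
0.096 [ 0.59116905 -0.09546657] cell x of lip front -0.015414771051054358 along 0.2537096595907092
0.12 [ 0.5879225  -0.09153465] cell x of lip front -0.01889530230460273 along 0.2499832691916585
0.0993311742572922 -0.014586663032851867
2.998164463953823e-05 -0.01393166136884164
0.0980192890352611 0.25595109245337594
28 [0.4819 0.0239] [ 0.853 -0.522]
26 [0.4866 0.019 ] [ 0.87  -0.492]
24 [0.4915 0.0144] [ 0.887 -0.462]
22 [0.4966 0.0099] [ 0.903 -0.431]
20 [0.5018 0.0056] [ 0.917 -0.399]
18 [0.5071 0.0015] [ 0.93  -0.367]
16 [ 0.5126 -0.0024] [ 0.943 -0.334]
14 [ 0.5182 -0.0061] [ 0.954 -0.301]
12 [ 0.524  -0.0096] [ 0.964 -0.267]
10 [ 0.5299 -0.0129] [ 0.972 -0.233]
8 [ 0.5358 -0.0161] [ 0.98  -0.199]
6 [ 0.5419 -0.019 ] [ 0.986 -0.165]
4 [ 0.5481 -0.0216] [ 0.991 -0.131]
2 [ 0.5544 -0.0241] [ 0.995 -0.096]
0 [ 0.5607 -0.0264] [ 0.998 -0.061]
-2 [ 0.5672 -0.0284] [ 1.    -0.026]
-4 [ 0.5737 -0.0302] [1.    0.009]
```

Geometry checks: the keeper lies about 6-9 mm into the cell, so home is expected near θ ≈ -1 to -2°. Swinging now.

drive_tool(
  series=[
    [[0.25,-0.22,0],1],
    [[0.25,-0.23,0],1],
    [[0.25,-0.23,0],1],
    [[0.25,-0.23,0],1],
    [[0.25,-0.22,0],1],
    [[0.26,-0.22,0],1],
    [[0.26,-0.22,0],1],
    [[0.26,-0.21,0],1],
    [[0.26,-0.21,0],1],
    [[0.27,-0.2,0],1],
  ],
)

```text
time: 7.8
ee_pos: [0.5071, 0.0012, 0.1245]
eef_rot: [0.187, 0.982, -0.0, -0.0]
ft_force: [-1.8, -2.5, -3.2]
width: 0.0107
grip_force: 30.0
```

drive_tool(
  series=[
    [[0.27,-0.19,0],1],
    [[0.27,-0.19,0],1],
    [[0.28,-0.18,0],1],
    [[0.28,-0.18,0],1],
    [[0.29,-0.17,0],1],
    [[0.29,-0.17,0],1],
    [[0.3,-0.17,0],1],
    [[0.3,-0.16,0],1],
    [[0.3,-0.16,0],1],
    [[0.3,-0.16,0],1],
  ],
)

```text
time: 9.05
ee_pos: [0.536, -0.0166, 0.1245]
eef_rot: [0.101, 0.995, -0.0, -0.0]
ft_force: [-3.2, -4.2, -0.7]
width: 0.0107
grip_force: 30.0
```

```bash
python3 - <<'E'
from h import *
s=r.read_state(); print(s['time'],s['ee_pos'],s['ft_force'],s['torque'])
c=snap('side','s4.png')
a=cv2.imread('pics/s4.png')[140:260,250:410]
cv2.imwrite('pics/s4c.png',cv2.resize(a,None,fx=5,fy=5,interpolation=cv2.INTER_CUBIC))
E
```

```text
9.05 [ 0.53599182 -0.01657053  0.1245392 ] [-3.22906896 -4.22380426 -0.72219475] [-1.20665051  0.7572903   0.00121358]
```

View pics/s4c.png

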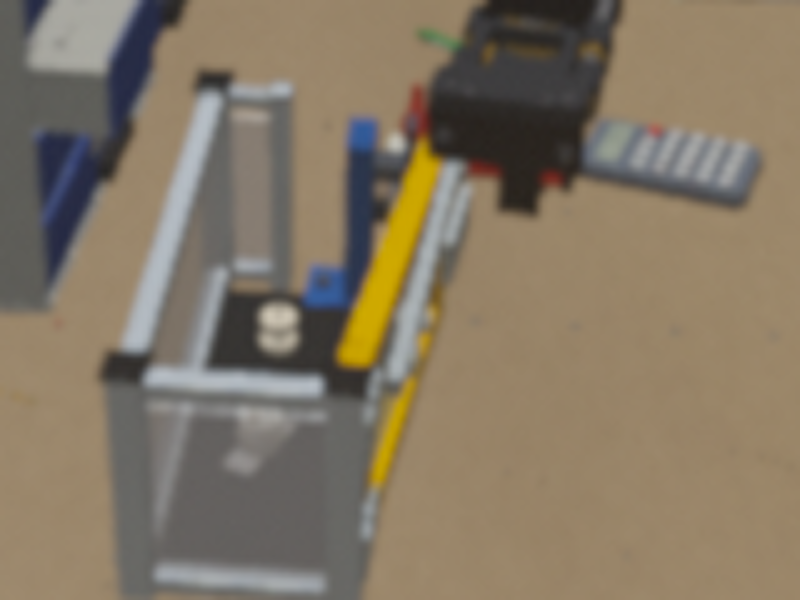

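The side view shows the bar (light strip) raised on the gate, which is about 8° from shut. Its end is still short of the keeper lip at (385,160). I'll go on to 3°.

drive_tool(
  series=[
    [[0.15,-0.08,0],0.5],
    [[0.15,-0.08,0],0.5],
    [[0.15,-0.07,0],0.5],
    [[0.15,-0.07,0],0.5],
    [[0.15,-0.07,0],0.5],
    [[0.15,-0.07,0],0.5],
    [[0.15,-0.07,0],0.5],
    [[0.15,-0.06,0],0.5],
    [[0.16,-0.06,0],0.5],
    [[0.16,-0.06,0],0.5],
  ],
)

```text
time: 10.35
ee_pos: [0.5513, -0.0234, 0.1246]
eef_rot: [0.058, 0.998, -0.0, 0.0]
ft_force: [-1.6, -5.2, -1.4]
width: 0.0112
grip_force: 30.0
```

drive_tool(
  series=[
    [[0.03,-0.01,0],0.1],
    [[0.03,-0.01,0],0.1],
    [[0.03,-0.01,0],0.1],
    [[0.03,-0.01,0],0.1],
    [[0.03,-0.01,0],0.1],
    [[0.03,-0.01,0],0.1],
    [[0.03,-0.01,0],0.1],
    [[0,0,0],0],
    [[0,0,0],0],
    [[0,0,0],0],
  ],
)

```text
time: 11.6
ee_pos: [0.5534, -0.0242, 0.1246]
eef_rot: [0.052, 0.999, -0.0, 0.0]
ft_force: [-2.7, -5.6, -1.0]
width: 0.0109
grip_force: 30.0
```

drive_tool(
  series=[
    [[0.03,-0.02,0],0.1],
    [[0.03,-0.02,0],0.1],
    [[0.03,-0.02,0],0.1],
    [[0.03,-0.02,0],0.1],
    [[0.03,-0.02,0],0.1],
    [[0.03,-0.02,0],0.1],
    [[0.03,-0.01,0],0.1],
    [[0,0,0],0],
    [[0,0,0],0],
    [[0,0,0],0],
  ],
)

```text
time: 12.85
ee_pos: [0.5555, -0.0251, 0.1246]
eef_rot: [0.046, 0.999, -0.0, 0.0]
ft_force: [-2.8, -4.4, -1.9]
width: 0.0109
grip_force: 30.0
```

drive_tool(
  series=[
    [[0.03,-0.01,0],0.1],
    [[0.03,-0.01,0],0.1],
    [[0.03,-0.01,0],0.1],
    [[0.03,-0.01,0],0.1],
    [[0.03,-0.01,0],0.1],
    [[0.03,-0.01,0],0.1],
    [[0.03,-0.01,0],0.1],
    [[0,0,0],0],
    [[0,0,0],0],
    [[0,0,0],0],
  ],
)

```text
time: 14.1
ee_pos: [0.5576, -0.0258, 0.1246]
eef_rot: [0.04, 0.999, -0.0, 0.0]
ft_force: [-2.1, -5.3, -1.7]
width: 0.011
grip_force: 30.0
```

drive_tool(
  series=[
    [[0.03,-0.02,0],0.1],
    [[0.03,-0.02,0],0.1],
    [[0.03,-0.02,0],0.1],
    [[0.03,-0.02,0],0.1],
    [[0.03,-0.02,0],0.1],
    [[0.03,-0.01,0],0.1],
    [[0.03,-0.01,0],0.1],
    [[0,0,0],0],
    [[0,0,0],0],
    [[0,0,0],0],
  ],
)

```text
time: 15.35
ee_pos: [0.5596, -0.0265, 0.1246]
eef_rot: [0.034, 0.999, -0.0, 0.0]
ft_force: [-1.4, -4.6, -1.3]
width: 0.011
grip_force: 30.0
```

drive_tool(
  series=[
    [[0.03,-0.02,0],0.1],
    [[0.03,-0.01,0],0.1],
    [[0.03,-0.01,0],0.1],
    [[0.03,-0.01,0],0.1],
    [[0.03,-0.01,0],0.1],
    [[0.03,-0.01,0],0.1],
    [[0.03,-0.01,0],0.1],
    [[0,0,0],0],
    [[0,0,0],0],
    [[0,0,0],0],
  ],
)

```text
time: 16.6
ee_pos: [0.5617, -0.0273, 0.1246]
eef_rot: [0.027, 1.0, 0.0, 0.0]
ft_force: [-1.4, -4.1, -2.6]
width: 0.0109
grip_force: 30.0
```

drive_tool(
  series=[
    [[0.03,-0.02,0],0.1],
    [[0.03,-0.01,0],0.1],
    [[0.03,-0.01,0],0.1],
    [[0.03,-0.01,0],0.1],
    [[0.03,-0.01,0],0.1],
    [[0.03,-0.01,0],0.1],
    [[0.03,-0.01,0],0.1],
    [[0,0,0],0],
    [[0,0,0],0],
    [[0,0,0],0],
  ],
)

```text
time: 17.85
ee_pos: [0.5636, -0.0279, 0.1245]
eef_rot: [0.021, 1.0, 0.0, -0.0]
ft_force: [-2.9, -1.0, -2.5]
width: 0.011
grip_force: 30.0
```

drive_tool(
  series=[
    [[0.02,-0.01,0],0.1],
    [[0.03,0,0],0.1],
    [[0.02,-0.01,0],0.1],
    [[0.03,0,0],0.1],
    [[0.02,-0.01,0],0.1],
    [[0.03,0,0],0],
    [[0,0,0],0],
    [[0,0,0],0],
    [[0,0,0],0],
    [[0,0,0],0],
  ],
)

```text
time: 19.1
ee_pos: [0.5645, -0.0283, 0.1242]
eef_rot: [0.017, 1.0, 0.0, -0.001]
ft_force: [-5.7, -2.1, -2.5]
width: 0.0111
grip_force: 30.0
```

drive_tool(
  series=[
    [[0.04,-0.01,0],0.1],
    [[0.04,0,0],0],
    [[0.04,-0.01,0],0.1],
    [[0.04,0,0],0],
    [[0.04,-0.01,0],0.1],
    [[0.04,0,0],0],
    [[0.02,0,0],0],
    [[0,0,0],0],
    [[0,0,0],0],
    [[0,0,0],0],
  ],
)

```text
time: 20.35
ee_pos: [0.5655, -0.0287, 0.1234]
eef_rot: [0.015, 1.0, 0.0, -0.003]
ft_force: [-12.7, -1.8, -2.0]
width: 0.0112
grip_force: 30.0
```

drive_tool(
  series=[
    [[0.03,-0.01,0],0],
    [[0.03,0,0],0.1],
    [[0.03,-0.01,0],0],
    [[0.03,0,0],0],
    [[0.03,-0.01,0],0],
    [[0.02,0,0],0],
    [[0,0,0],0],
    [[0,0,0],0],
    [[0,0,0],0],
    [[0,0,0],0],
  ],
)

```text
time: 21.6
ee_pos: [0.5661, -0.029, 0.1229]
eef_rot: [0.014, 1.0, 0.0, -0.004]
ft_force: [-16.0, -1.4, -2.1]
width: 0.0106
grip_force: 30.0
```

```bash
python3 - <<'E'
from h import *
for i in range(4):
    s=r.read_state(); print(s['time'],s['ee_pos'],s['ft_force'],s['torque'])
    if i==0: snap('side','s5.png')
    else: vision.camera('wrist')
a=cv2.imread('pics/s5.png')[140:260,250:410]
cv2.imwrite('pics/s5c.png',cv2.resize(a,None,fx=5,fy=5,interpolation=cv2.INTER_CUBIC))
E
```

```text
21.6 [ 0.56613741 -0.02900258  0.12294726] [-16.00393082  -1.41744474  -2.13527091] [-0.42215421  3.30991232 -0.02960914]
21.65 [ 0.56612958 -0.02900498  0.12293417] [-15.69904226  -1.00730348  -3.33580422] [-0.39170401  3.37698082 -0.02395098]
21.7 [ 0.56612461 -0.02900332  0.12291173] [-15.40586683  -1.47192048  -3.09753511] [-0.43886058  3.32001025 -0.0471671 ]
21.75 [ 0.56612947 -0.02899647  0.12292801] [-15.95124011  -1.09202883  -2.59775533] [-0.39949833  3.30846549 -0.02402831]
```

View pics/s5c.png

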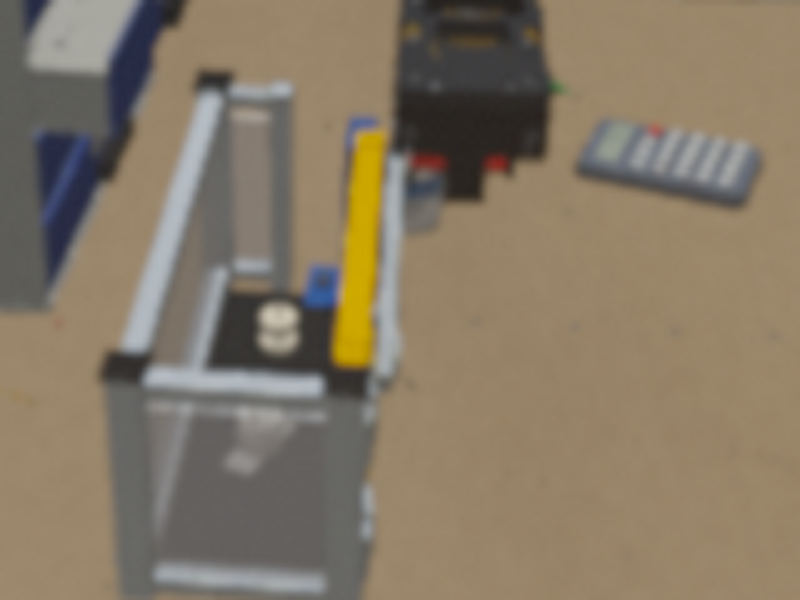

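The gate is nearly in line with the bar raised, and the push is about 15.8 N. I'll add a little, to about 18 N.

drive_tool(
  series=[
    [[0.02,0,0],0],
    [[0.02,0,0],0],
    [[0.02,-0.01,0],0],
    [[0.02,0,0],0],
    [[0,0,0],0],
    [[0,0,0],0],
    [[0,0,0],0],
    [[0,0,0],0],
    [[0,0,0],0],
    [[0,0,0],0],
  ],
)

```text
time: 23.05
ee_pos: [0.5664, -0.0291, 0.1227]
eef_rot: [0.014, 1.0, 0.0, -0.005]
ft_force: [-18.1, -0.7, -1.3]
width: 0.011
grip_force: 30.0
```

drive_tool(
  series=[
    [[0,-0.03,-0.15],0],
    [[0,-0.03,-0.2],0],
    [[0,-0.04,-0.2],0],
    [[0,-0.03,-0.2],0],
    [[0,-0.03,-0.2],0],
    [[0,-0.03,-0.2],0],
    [[0,-0.02,-0.2],0],
    [[0,-0.02,-0.15],0],
    [[0,0,0],0],
    [[0,0,0],0],
  ],
)

```text
time: 24.3
ee_pos: [0.5665, -0.0313, 0.1079]
eef_rot: [0.014, 1.0, 0.0, -0.004]
ft_force: [-18.3, -1.8, -0.4]
width: 0.0112
grip_force: 30.0
```

drive_tool(
  series=[
    [[0,-0.02,-0.2],0],
    [[0,-0.02,-0.2],0],
    [[0,-0.01,-0.2],0],
    [[0,-0.01,-0.2],0],
    [[0,-0.01,-0.2],0],
    [[0,0,-0.15],0],
    [[0,0,-0.1],0],
    [[0,0,-0.05],0],
    [[0,0,0],0],
    [[0,0,0],0],
  ],
)

```text
time: 25.55
ee_pos: [0.5667, -0.0319, 0.095]
eef_rot: [0.014, 1.0, 0.0, -0.004]
ft_force: [-17.3, -1.4, -0.0]
width: 0.0109
grip_force: 30.0
```

drive_tool(
  series=[
    [[0,0,-0.05],0],
    [[0,0,-0.05],0],
    [[0,0,-0.05],0],
    [[0,0,-0.05],0],
    [[0,0,0],0],
    [[0,0,0],0],
    [[0,0,0],0],
    [[0,0,0],0],
    [[0,0,0],0],
    [[0,0,0],0],
  ],
)

```text
time: 26.8
ee_pos: [0.5672, -0.0321, 0.0941]
eef_rot: [0.014, 1.0, 0.0, -0.004]
ft_force: [-19.1, -1.5, 8.4]
width: 0.0107
grip_force: 30.0
```

The bar is down on its rest. I'll ease the push off while still holding, to check that the lip takes the load.

drive_tool(
  series=[
    [[-0.02,0,0.05],0],
    [[-0.03,0,0.05],0],
    [[-0.03,0,0.05],0],
    [[-0.03,0,0],0],
    [[-0.03,0,0],0],
    [[-0.03,0,0],0],
    [[-0.03,0,0],0],
    [[-0.03,0,0],0],
    [[-0.03,0,0],0],
    [[-0.04,0,0],0],
  ],
)

```text
time: 28.05
ee_pos: [0.5663, -0.0319, 0.0951]
eef_rot: [0.014, 1.0, 0.0, -0.001]
ft_force: [-4.5, -1.2, -7.9]
width: 0.0111
grip_force: 30.0
```

drive_tool(
  series=[
    [[-0.02,0,-0.02],0],
    [[-0.02,0,-0.02],0],
    [[-0.02,0,-0.02],0],
    [[-0.02,0,-0.02],0],
    [[-0.02,0,0],0],
    [[-0.02,0,0],0],
    [[0,0,0],0],
    [[0,0,0],0],
    [[0,0,0],0],
    [[0,0,0],0],
  ],
)

```text
time: 29.3
ee_pos: [0.5663, -0.0319, 0.0953]
eef_rot: [0.013, 1.0, 0.0, 0.0]
ft_force: [-1.3, 0.1, -11.1]
width: 0.0106
grip_force: 30.0
```

drive_tool(
  series=[
    [[0,0,-0.03],0],
    [[0,0,-0.03],0],
    [[0,0,-0.03],0],
    [[0,0,-0.03],0],
    [[0,0,-0.03],0],
    [[0,0,0],0],
    [[0,0,0],0],
    [[0,0,0],0],
    [[0,0,0],0],
    [[0,0,0],0],
  ],
)

```text
time: 30.55
ee_pos: [0.5664, -0.0319, 0.0948]
eef_rot: [0.014, 1.0, 0.0, 0.0]
ft_force: [-6.7, 0.7, 4.4]
width: 0.011
grip_force: 30.0
```

drive_tool(
  series=[
    [[0,0,0],0],
    [[0,0,0],0],
    [[0,0,0],0],
    [[0,0,0],0],
    [[0,0,0],0],
    [[0,0,0],0],
    [[0,0,0],0],
    [[0,0,0],0],
    [[0,0,0],0],
    [[0,0,0],0],
  ],
  hand=0.5,
)

```text
time: 31.8
ee_pos: [0.5661, -0.032, 0.0938]
eef_rot: [0.014, 1.0, 0.0, -0.0]
ft_force: [-0.5, 0.0, -0.1]
width: 0.0437
grip_force: 0.0
```

drive_tool(
  series=[
    [[0,0,1],0],
    [[0,0,1.5],0],
    [[0,0,1.5],0],
    [[0,0,2],0],
    [[0,0,2],0],
    [[0,0,2],0],
    [[-2,0,1],0],
    [[-3,0,0],0],
    [[-3,0,0],0],
    [[-3,0,0],0],
  ],
)

```text
time: 33.05
ee_pos: [0.4554, -0.0322, 0.2048]
eef_rot: [0.014, 1.0, 0.0, 0.001]
ft_force: [0.0, -0.6, 0.1]
width: 0.0436
grip_force: 0.0
```

drive_tool(
  series=[
    [[-2,4,0],0],
    [[-1,4,0],0],
    [[0,4,0],0],
    [[0,4,0],0],
    [[0,4,0],0],
    [[0,4,0],0],
    [[0,2,0],0],
    [[0,0,0],0],
    [[0,0,0],0],
    [[0,0,0],0],
  ],
)

```text
time: 34.3
ee_pos: [0.4265, 0.2266, 0.204]
eef_rot: [0.015, 1.0, 0.0, 0.0]
ft_force: [-0.3, -0.1, -0.5]
width: 0.0432
grip_force: 0.0
```

```bash
python3 - <<'E'
from h import *
s=r.read_state(); print(s['time'],s['ee_pos'],s['ft_force'])
snap('side','s6.png');snap('top','t6.png')
a=cv2.imread('pics/s6.png')[140:260,290:390];b=cv2.imread('pics/t6.png')[140:260,250:350+50]
a=cv2.resize(a,(333,400),interpolation=cv2.INTER_CUBIC);b=cv2.resize(b,(467,400),interpolation=cv2.INTER_CUBIC)
cv2.imwrite('pics/end.png',np.hstack([a,b]))
E
```

```text
34.3 [0.4264616  0.22663328 0.2039561 ] [-0.28448912 -0.12810758 -0.48809198]
```

View pics/end.png

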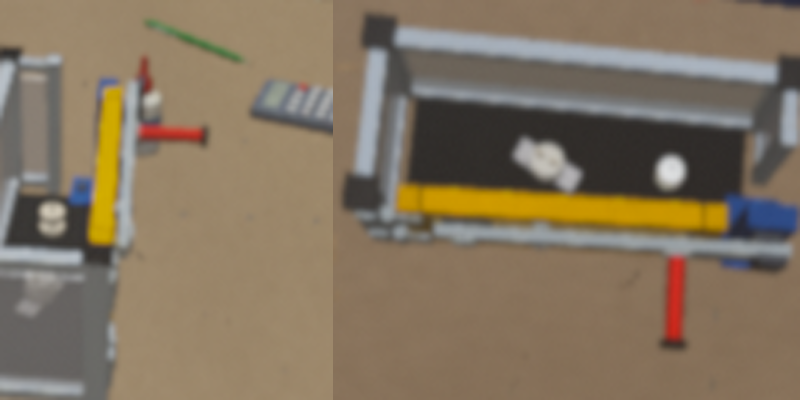

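The gate stands shut. The bar (right panel, row ~240) lies level behind the dark lip at (770,262), the handle is free, and the thermostat, insulator and bottle have not moved. Handing in.

```bash
python3 -c "
from bench import r
print(r.close_job())"
```

```text
the job is handed in; nothing more can be done
None
```

The gate is latched: pressed home at about 18 N (highest reading 19.1 N), bar lowered behind the lip, arm withdrawn clear, and the job handed in after about 34 s on the robot's clock.

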